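# Sole press valve into float

## Robot

A 7-joint arm with a two-finger parallel gripper is mounted at the origin on the work surface. World frame = base frame: x ahead of the robot, y to its left, z up, the work surface at z = 0. Lengths are in mm, angles in degrees, forces in N, time in s.
With the tool pointing down it reaches from about 400 to 850 mm from the base axis. Payload 4.5 kg.
Tool frame: the origin (TCP) lies on the centre line of the jaws, within the pads' length; the fingertips stand 14 mm ahead of it and the grasp point (between the pads) lies 5 mm behind it; x points along the fingers, y is the direction in which the jaws open and shut, and the axes are right-handed (so a half turn about x gives the same grasp; the last joint's range is limited). The gripper opens to 88 mm and grips with 3 to 60 N. Pads are 18 mm wide; open, the fingers measure 123 mm over their backs; the gripper's body (75 mm by 187 mm) begins 45 mm behind the grasp point.
Start: joints at [-62.349, 39.483, -11.15, 89.685, 9.013, 51.709, -12.324], TCP at [271.162, 563.137, 252.743] pointing down, gripper open.
Joint ranges: [-172.22, 172.22], [-26.19, 119.32], [-84.43, 86.54], [7.71, 146.69], [-57.33, 237.33], [2.42, 119.75], [-152.13, 152.13]. Speed limits (degrees/s): [147.25, 147.25, 180, 180, 180, 180, 180].

## Interface

Orientations are given as a 3x3 rotation matrix whose columns are the frame's x, y, z axes.
In Python, from station import monitor, camera, finish_job gives the robot as it stands.
- The arm moves only by the tool servo_tool, never from a script. Its argument "series" is a list of rows, each a list of 7 numbers: the shift along the world's x, y, z in cm, then the turn, a rotation vector about the world's x, y, z in rad, then the opening, from -1 (shut) to 1 (fully open), so that 0 is half open. In form: [[dx, dy, dz, ax, ay, az, jaw], ...]. A call has 1 to 5 rows; each row is the pose to reach, as a shift and turn from the pose commanded when the call began; what a row does not reach only later rows make up. A row lasts 1/8 s, in which the tool goes at most 62.5 mm and 10.7 degrees, less where a joint would pass 70% of its speed; a pose out of reach is approached as far as the arm can. A call with a gripper value outside its range is refused whole. The fingers move at their own pace and stop on an object; "force" is the grip in N (left out, the last holds). Time passes only in rows, so rows that repeat a pose let the fingers close. It gives the time, the measured TCP pose, the force and the opening at its end, in the units of the state.
- monitor.sense(): the state, without advancing time (a new reading comes with each control period).
- camera(name): name is "side" or "top" or "wrist"; returns a dict with "pixels" (384x512x3 uint8, red, green, blue), "z_map" (384x512 float32, mm along the optical axis (not along the pixel's ray), 0 where there is no reading), "fov_y" (degrees; the focal length in pixels is half the picture's height over the tangent of half this angle, whatever the lens; pixels are square), "cx", "cy" (the principal point, pixels), "rvec" (rotation vector, rad) and "tvec" (3), from world to camera coordinates, as OpenCV has them. Camera axes: x right, y down, z forward; pixel columns grow to the right and rows downward; lengths in mm; the calibration is good to about 2 mm. A picture is of the moment at which its call begins.
- finish_job(): hands the job in, once; it reports no verdict.
The state is a dict: "clock": time; "joints": joint angles; "joint_vel": joint speeds; "tau": joint torques, N m; "position": TCP position; "orientation": TCP orientation; "contact_force": force on the tool from outside, world axes, zero at the start; "ft_torque": the same for the moment, N m; "opening": finger opening in mm.
Only numpy, scipy, OpenCV 4.12 (cv2) and the standard library are available. Lean on these libraries where they do the work, as an engineer would, in place of code of your own. Each camera call takes 0.05 s, during which the arm holds its last target.

## Task

Put the sole press into float: push the press valve's lever, the one with the crossbar on top (not the ball-knob one), from the end of the slot where it leans to the other, over the stiff detent past mid-travel and on into the float notch, so that it stays there by itself when let go. Leave the ball-knob lever of the other valve as it is.

Things in the scene. Friction and masses are not known exactly. Their poses are not given: they have to be found in the camera images.
- press_valve: Grey valve block fixed to the bench: base plate 150 (x) x 90 (y) x 10 mm, body 100 x 60 mm, steel gate plate 120 x 66 mm with its top 90 mm above the bench; hose stubs reach 66 mm out at +y. Origin: centre of the underside, z up. +x is the way the lever is pushed to float. The lever turns about an axis along y, 65 mm above the origin. Float notch: wide dark +x end of the gate slot.
- press_lever (a joint): Lever angle, rad. 0: neutral stop, leaning 0.35 from upright to the valve's -x; grows when pushed to the valve's +x (upright 0.35, end stop 0.86). Starts at 0 to 0.08. A weak spring (1 to 2 N at the bar) returns it below 0.13 from short of the detent. Detent from about 0.40: 8 to 12 N at the bar, easing to a crest at 0.6; from 0.65 on it drops by itself into float and rests at about 0.79.
- press_lever_top (a point): Middle of the press lever's crossbar: black round bar 20 mm thick, 60 mm long, along the valve's y, on a 12 mm steel stem. It is 140 mm from the lever's turning axis, 190 to 205 mm above the bench, and moves some 108 mm along the valve's +x from neutral to float. Turns with the lever; its axes are the valve's when the joint reads 0.
- clamp_lever_top (a point): Centre of the black ball knob, 38 mm across, of the other valve's lever, which must stay as it is; 190 to 205 mm above the bench. That valve has the same block, plates and stem, but a ball for a bar and no notch in its slot; its lever stands anywhere within 0.35 rad of upright and moves easily. The valves' centres are 0.24 m or more apart.
Mind the look-alikes: they are no part of the job. Leave any pink or red look-alike of the press_valve alone.

How it is judged:
By the outcome, as a careful person would: the job done as asked, in the order asked, and still so for the second after the job is handed in, with the robot touching nothing.
It also fails if it takes over 35 s, if anything falls off the work surface, if the arm or the gripper's body presses on something with over 40 N, if the wrist force passes 120 N, or if a joint passes its speed limit or range.

## Working session

There is one attempt and no reset: what is moved stays moved. The work goes in short steps, Python scripts to look and compute and a tool call to move; the robot and the scene stay as the last step left them, time stands still between calls to the robot, and variables do not carry over. Pictures are saved under pics/ and viewed, and the job is handed in when it is done.

Besides the shell and the picture viewer there is one more tool, called after ">>>" as name([rows], argument=value, ...), one row to a line, values as JSON. servo_tool: Moves the arm, as the interface text tells. Its arguments: {"type":"object","properties":{"series":{"type":"array","items":{"type":"array","items":{"type":"number"}}},"force":{"type":"number"}},"required":["series"]}

```bash
mkdir -p pics; ls; python3 - <<'E'
from station import monitor,camera
import cv2,pickle
s=monitor.sense();print(s)
for n in("side","top","wrist"):
    c=camera(n);pickle.dump(c,open(f'pics/{n}0.pkl','wb'));cv2.imwrite(f'pics/{n}0.png',cv2.cvtColor(c['pixels'],cv2.COLOR_RGB2BGR));print(n,c['fov_y'],c['cx'],c['cy'],c['rvec'],c['tvec'])
E
```

```text
pics
{'clock': 0.0, 'joints': array([-62.34952975,  39.53304955, -11.1457609 ,  89.74554502,
         9.01347308,  51.71120987, -12.32315004]), 'joint_vel': array([-0.02505447,  0.09745214, -0.05078575, -0.02117849, -0.01111758,
        0.0503574 ,  0.03705184]), 'tau': array([ 2.77727295e-04, -5.27557433e+01, -1.26653686e+00, -1.53432798e+01,
       -5.25751279e-02,  6.57749290e-03,  1.72656482e-04]), 'position': array([270.94344035, 562.52573901, 251.90877157]), 'orientation': array([[-6.84406219e-04,  4.33761320e-01,  9.01027551e-01],
       [-1.75147216e-03,  9.01025860e-01, -4.33761837e-01],
       [-9.99998232e-01, -1.87499397e-03,  1.43053176e-04]]), 'contact_force': array([ 0.11956894, -0.11363946,  0.42871297]), 'ft_torque': array([-0.03018937,  0.01274837, -0.01128392]), 'opening': 88.36667832260956}
side 55.76085415148955 255.5945624203292 187.30681613252395 [ 2.19706761 -0.79104603  0.34493517] [-340.87101445  361.15298019  661.45232395]
top 57.839046991249376 259.0576120469815 195.65028702344722 [ 2.11066112 -2.15842822  0.15962112] [  79.00288767  506.58426638 1096.21324181]
wrist 64.37543941707682 256.7561058249534 191.2631917979654 [-2.45835941 -1.54714241 -0.20843249] [-622.62540093  -37.27415342  388.6673673 ]
```

View pics/side0.png

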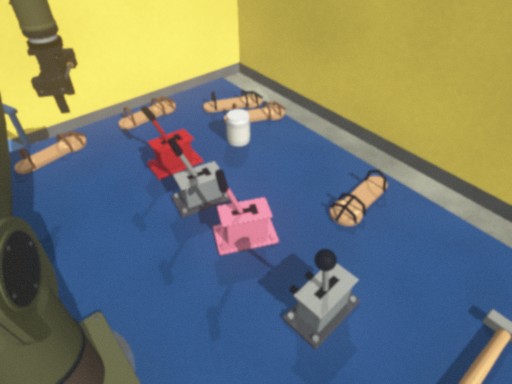

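View pics/top0.png

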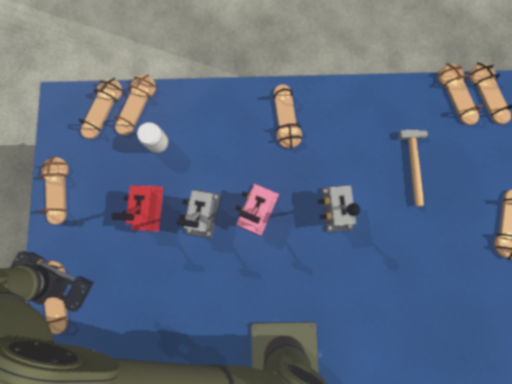

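View pics/wrist0.png

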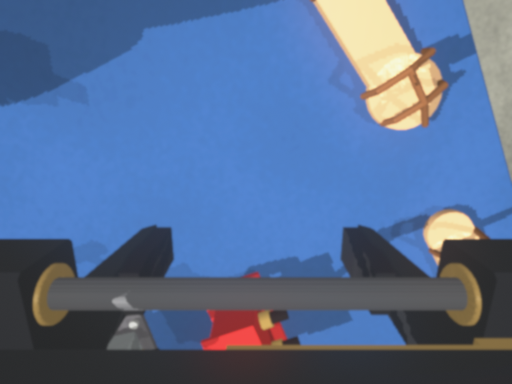

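```bash
cat > h.py <<'E'
import numpy as np,cv2,pickle
def load(n): return pickle.load(open(f'pics/{n}.pkl','rb'))
def K(c):
    f=c['pixels'].shape[0]/2/np.tan(np.radians(c['fov_y']/2));return np.array([[f,0,c['cx']],[0,f,c['cy']],[0,0,1]])
def Rt(c): return cv2.Rodrigues(np.array(c['rvec'],float))[0],np.array(c['tvec'],float).reshape(3)
def ray(c,u,v):
    R,t=Rt(c);o=-R.T@t;d=R.T@np.linalg.inv(K(c))@np.array([u,v,1.]);return o,d
def onz(c,u,v,z):
    o,d=ray(c,u,v);return o+d*(z-o[2])/d[2]
def depth(c,u,v):
    o,d=ray(c,u,v);return o+d*c['z_map'][int(round(v)),int(round(u))]
def proj(c,P):
    return cv2.projectPoints(np.array(P,float).reshape(-1,1,3),np.array(c['rvec'],float),np.array(c['tvec'],float),K(c),None)[0].reshape(-1,2)
def cloud(c):
    R,t=Rt(c);h,w=c['z_map'].shape;u,v=np.meshgrid(np.arange(w),np.arange(h))
    d=np.stack([u,v,np.ones_like(u)],-1)@np.linalg.inv(K(c)).T
    return (d*c['z_map'][...,None]-t)@R
def crop(c,u0,v0,u1,v1,s,fn):
    cv2.imwrite(fn,cv2.cvtColor(cv2.resize(c['pixels'][v0:v1,u0:u1],None,fx=s,fy=s,interpolation=cv2.INTER_CUBIC),cv2.COLOR_RGB2BGR))
E
python3 - <<'E'
from h import *
t=load('top0');s=load('side0')
crop(t,160,170,250,250,8,'pics/tc.png');crop(s,140,110,250,220,5,'pics/sc.png')
P=cloud(t)
print(P[213,200],P[200,140],P[300,200])
# gate plate height points
for nm,c in(('top',t),('side',s)):
    P=cloud(c);px=c['pixels'].astype(int)
    sat=px.max(2)-px.min(2)
    for lo,hi,l in((82,97,'gate'),(5,17,'base'),(175,215,'bar')):
        m=(P[...,2]>lo)&(P[...,2]<hi)&(sat<40)&(c['z_map']>0)
        n,lab,st,ce=cv2.connectedComponentsWithStats(m.astype(np.uint8))
        for i in range(1,n):
            if st[i,4]>15: q=P[lab==i]; print(nm,l,st[i],ce[i].round(1),q.mean(0).round(1),np.ptp(q,axis=0).round())
E
```

```text
[449.84566077 251.7434346   91.36227465] [495.12669095 440.31057953  90.52298661] [176.42679606 267.20545157  -3.15338268]
top gate [140 125  22  21  85] [154.5 138.7] [694.2 400.2  89.7] [66. 68. 14.]
top gate [330 186  26  40 713] [341.6 204.6] [ 466.5 -188.5   90. ] [122.  73.  13.]
top gate [185 190  28  42 673] [199.7 208.3] [465.  252.8  90.4] [129.  84.  11.]
top gate [135 196   8   9  43] [138.3 198.9] [498.6 445.5  91. ] [26. 24.  7.]
top gate [256 197   9  10  51] [258.9 200.8] [483.8  68.2  91. ] [29. 25.  8.]
top gate [271 341  11   7  17] [276.3 343.8] [60.  26.3 89.6] [15. 30. 14.]
top gate [283 341  13   3  17] [288.9 341.7] [ 65.3 -10.9  90. ] [ 7. 35. 14.]
top base [159 143   9   9  19] [163.8 147.8] [687.3 392.1  10.9] [27. 27. 10.]
top base [321 187  10  12  70] [325.2 191.8] [ 521.  -154.4   10.2] [38. 28. 11.]
top base [186 190  35  48 367] [207.8 219. ] [438.8 240.2  10.6] [159. 114.  12.]
top base [323 204   7  10  45] [326. 208.] [ 466.2 -154.5   10.2] [30. 18. 10.]
top base [325 219  29  13 190] [337.1 226.5] [ 403.9 -187.6   10.4] [40. 92. 12.]
top base [ 53
[... 1325 characters left out ...]
22.6] [ 435.  -209.     9.5] [155.  92.  12.]
side base [  79  312   62   72 1936] [108.3 350.8] [81.8  9.6 11. ] [ 53. 185.  11.]
side base [483 318  18  28  86] [491.1 327.2] [ 693.2 -437.6   12.1] [55. 30. 12.]
side base [461 360  15  20  20] [468.  369.5] [ 578.4 -448.6   13. ] [52.  1.  7.]
side bar [141 106  15  15  95] [147.9 113. ] [429.4 440.6 201.1] [21. 62. 17.]
side bar [168 138  14  18 112] [175.1 146.7] [406.6 257.1 202.2] [24. 56. 21.]
side bar [215 169  14  24 201] [220.9 180.7] [419.8  88.3 201.5] [38. 60. 32.]
side bar [315 251  22  21 214] [324.6 263.5] [ 427.4 -200.3  207.5] [31. 33. 23.]
side bar [   0  305   74   79 1444] [ 45. 357.] [ 18.3 -53.6 196. ] [104.  69.  40.]
```

View pics/tc.png

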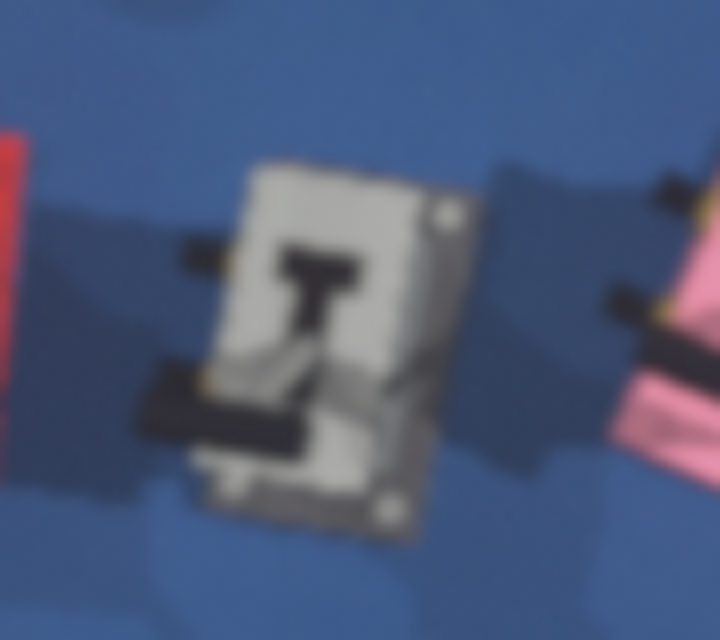

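View pics/sc.png

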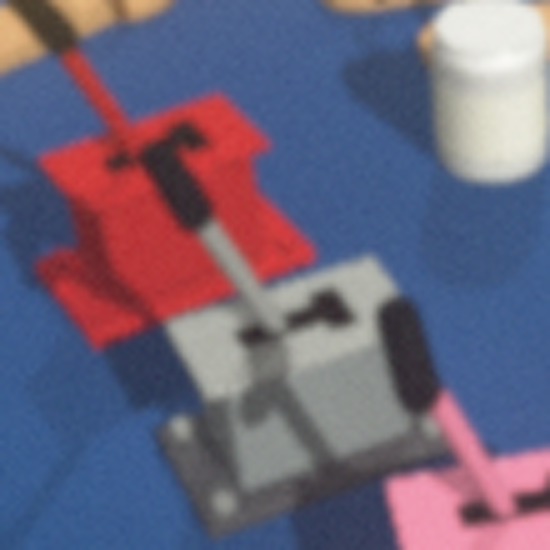

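```bash
cat > m.py <<'E'
from h import *
for nm in('top','side'):
    c=load(nm+'0')
    P=cloud(c);px=c['pixels'].astype(int);sat=px.max(2)-px.min(2)
    m=((P[...,2]>84)&(P[...,2]<97)&(c['z_map']>0)&(P[...,0]>370)&(P[...,0]<560)&(P[...,1]>180)&(P[...,1]<320)).astype(np.uint8)
    m=cv2.morphologyEx(m,cv2.MORPH_OPEN,np.ones((3,3)));q=P[m>0]
    print(nm,'gate',cv2.minAreaRect(q[:,:2].astype(np.float32)))
    m=(P[...,2]>170)&(P[...,2]<225)&(px.max(2)<75)&(np.hypot(P[...,0]-409,P[...,1]-261)<50)
    v,u=np.nonzero(m);uv=np.c_[u,v].astype(np.float32);r=cv2.minAreaRect(uv);print('bar px',r)
    print('bar @196.5',onz(c,*r[0],196.5).round(1)); 
    # bar axis ends from PCA
    mu,ev=cv2.PCACompute(uv,None);a=onz(c,*(mu[0]-8*ev[0]),196.5);b=onz(c,*(mu[0]+8*ev[0]),196.5);print('bar dir deg',np.degrees(np.arctan2(*(b-a)[[1,0]])))
t=load('top0');s=load('side0')
k=[(255,165),(420,190),(365,490),(190,465)]
C=np.array([onz(t,160+a/8,170+b/8,90) for a,b in k]);print(C.round(1),C.mean(0));print(np.linalg.norm(C-np.roll(C,-1,0),axis=1),[np.degrees(np.arctan2(*(d)[[1,0]])) for d in (C[0]-C[3],C[1]-C[2],C[0]-C[1])])
E
python3 m.py
```

```text
top gate ((459.05517578125, 256.692626953125), (66.84492492675781, 120.02291870117188), 78.44532775878906)
bar px ((187.0901641845703, 222.00820922851562), (20.280006408691406, 7.0617876052856445), 5.194429397583008)
bar @196.5 [413.5 268.8 196.5]
bar dir deg -100.72913364140527
side gate ((456.4774169921875, 256.6894226074219), (68.42112731933594, 119.93360137939453), 78.35153198242188)
bar px ((174.96697998046875, 146.74057006835938), (17.580272674560547, 5.827714920043945), 60.945396423339844)
bar @196.5 [409.7 264.5 196.5]
bar dir deg -102.00139083223118
[[521.2 277.9  90. ]
 [509.8 213.1  90. ]
 [393.1 234.3  90. ]
 [404.2 302.   90. ]] [457.05963489 256.83129913  90.        ]
[ 65.87351355 118.6035295   68.59824383 119.48254629] [np.float64(-11.627797746733414), np.float64(-10.325647963757229), np.float64(79.9768636091878)]
```

>>> servo_tool([
  [1.5,-4.8,0,0,0,0.05,-0.45],
  [3.4,-10.5,0,0,0,0.12,-0.45],
  [5.3,-16.5,0,0,0,0.18,-0.45],
  [7.3,-22.6,0,0,0,0.253,-0.45],
  [9.3,-28.7,0,0,0,0.253,-0.45],
], force=30)

```text
clock: 0.78
position: [363.4, 277.8, 252.7]
orientation: [[0.0, 0.194, 0.981], [0.0, 0.981, -0.194], [-1.0, 0.0, 0.0]]
contact_force: [1.3, 0.1, -1.1]
opening: 40.5
```

Now down behind the bar.

>>> servo_tool([
  [0,0,-3,0,0,0,-0.45],
  [0,0,-6.2,0,0,0,-0.45],
  [0,0,-6.2,0,0,0,-0.45],
])

```text
clock: 1.15
position: [362.0, 278.7, 189.4]
orientation: [[-0.003, 0.194, 0.981], [-0.003, 0.981, -0.194], [-1.0, -0.004, -0.003]]
contact_force: [-0.5, 0.8, 0.3]
opening: 24.1
```

```bash
python3 - <<'E'
from station import monitor,camera
from h import *
s=monitor.sense();print(s['clock'],s['position'],s['contact_force'],s['opening'])
for n in("side","top"):
    c=camera(n);pickle.dump(c,open(f'pics/{n}1.pkl','wb'))
crop(load('side1'),110,80,250,210,5,'pics/s1.png');crop(load('top1'),150,150,270,270,5,'pics/t1.png')
E
```

```text
1.15 [362.0022825  278.68235725 189.37486554] [-0.48038434  0.84862439  0.27364978] 24.07365916354755
```

View pics/s1.png

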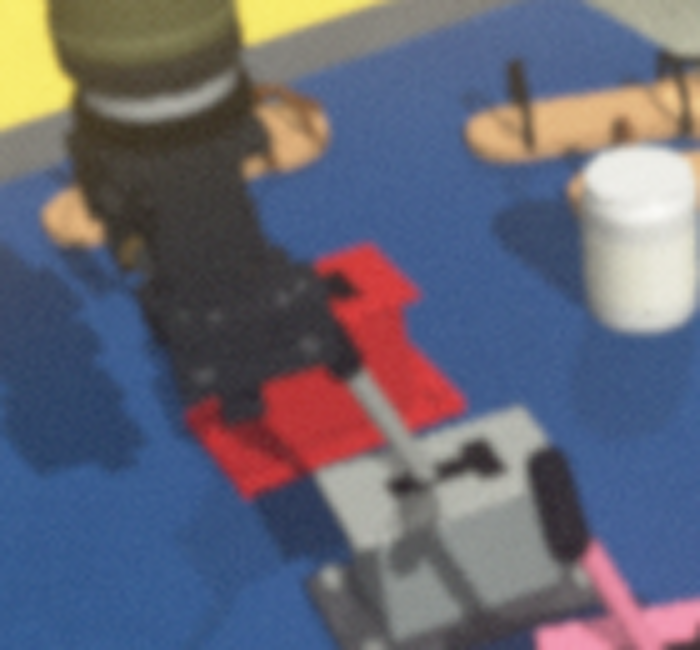

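View pics/t1.png

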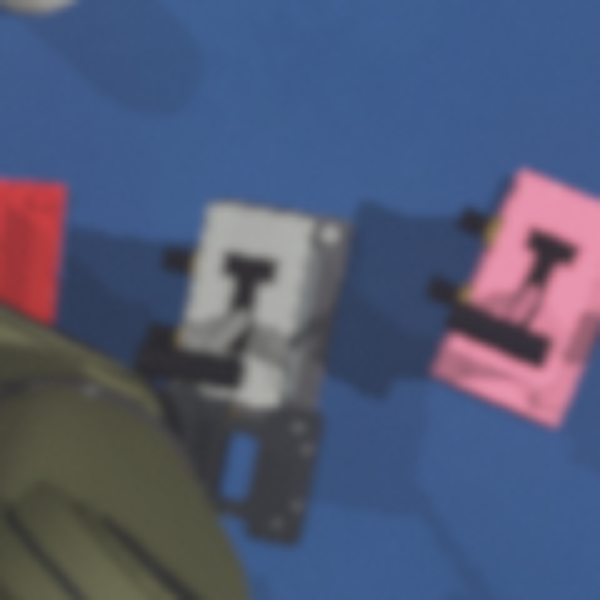

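```bash
python3 - <<'E'
from h import *
t=load('top1');s=load('side1')
for p in([362,278.7,175],[362,278.7,190],[362,278.7,290],[412,266,197]): print(p,((proj(t,p)-[150,150])*5).round(),((proj(s,p)-[110,80])*5).round())
P=cloud(t)
for u,v in((190,245),(198,244),(205,240),(205,250)): print(u,v,P[v,u].round())
E
```

```text
[362, 278.7, 175] [[175. 455.]] [[230. 394.]]
[362, 278.7, 190] [[169. 454.]] [[224. 369.]]
[362, 278.7, 290] [[124. 448.]] [[180. 186.]]
[412, 266, 197] [[190. 363.]] [[327. 330.]]
190 245 [348. 240. 291.]
198 244 [357. 275.  -5.]
205 240 [360. 204. 285.]
205 250 [335. 205. 282.]
```

>>> servo_tool([
  [1.4,-0.6,0,0,0,0,-0.45],
  [2.9,-0.9,0,0,0,0,-0.45],
  [4.4,-1.2,0,0,0,0,-0.45],
  [5.8,-1.5,0,0,0,0,-0.45],
  [7.3,-1.75,0,0,0,0,-0.45],
])

```text
clock: 1.88
position: [436.9, 261.9, 190.8]
orientation: [[-0.0, 0.195, 0.981], [-0.0, 0.981, -0.195], [-1.0, -0.0, -0.0]]
contact_force: [-0.1, 0.4, 0.9]
opening: 24.0
```

```bash
python3 - <<'E'
from station import monitor,camera
from h import *
s=monitor.sense();p=s['position'];d=p[:2]-[457.5,256.7];print(s['clock'],p,s['contact_force'],s['opening'],'s',d@[.981,-.194],'lat',d@[.194,.981])
for n in("side","top"):
    c=camera(n);pickle.dump(c,open(f'pics/{n}2.pkl','wb'))
a=load('side2')['pixels'][80:210,110:250];b=load('top2')['pixels'][150:280,140:280]
im=np.hstack([cv2.resize(x,(400,400),interpolation=cv2.INTER_CUBIC) for x in(a,b)]);cv2.imwrite('pics/2.png',im[...,::-1])
E
```

```text
1.875 [436.89220606 261.87511295 190.75378711] [-0.09414355  0.41642874  0.88822964] 24.003976287158505 s -21.22021776801889 lat 1.0788737773704937
```

View pics/2.png

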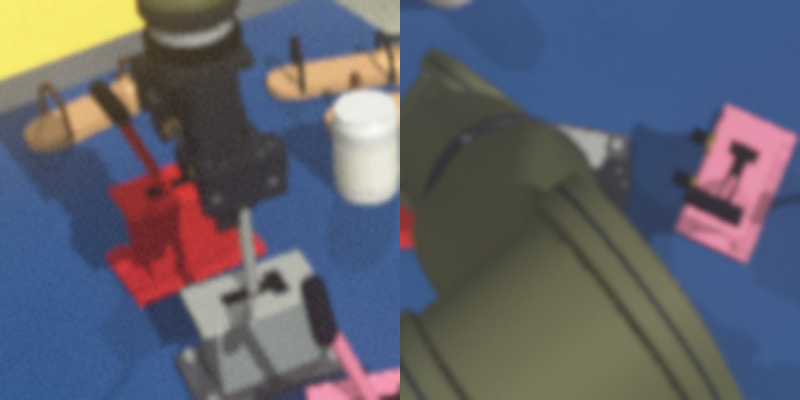

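The lever follows, now near upright. Next the detent.

>>> servo_tool([
  [1.0,-0.2,0,0,0,0,-0.45],
  [2.0,-0.4,0,0,0,0,-0.45],
  [3.0,-0.6,0,0,0,0,-0.45],
  [4.0,-0.8,0,0,0,0,-0.45],
  [4.9,-1.0,0,0,0,0,-0.45],
])

```text
clock: 2.6
position: [486.2, 252.1, 190.7]
orientation: [[0.001, 0.195, 0.981], [0.0, 0.981, -0.195], [-1.0, 0.0, 0.001]]
contact_force: [0.6, 0.1, -0.5]
opening: 24.4
```

```bash
cat > look.py <<'E'
import sys
from station import monitor,camera
from h import *
k=sys.argv[1]
s=monitor.sense();p=s['position'];d=p[:2]-[457.5,256.7];print(s['clock'],p,s['contact_force'],s['opening'],'s',d@[.981,-.194],'lat',d@[.194,.981])
for n in("side","top"):
    c=camera(n);pickle.dump(c,open(f'pics/{n}{k}.pkl','wb'))
a=load('side'+k)['pixels'][80:210,110:250];b=load('top'+k)['pixels'][150:280,140:280]
im=np.hstack([cv2.resize(x,(400,400),interpolation=cv2.INTER_CUBIC) for x in(a,b)]);cv2.imwrite(f'pics/{k}.png',im[...,::-1])
E
python3 look.py 3
```

```text
2.6 [486.21498881 252.12033407 190.74653457] [ 0.61968259  0.11512894 -0.53624553] 24.351465078546553 s 29.057859214462542 lat 1.0780555532728617
```

View pics/3.png

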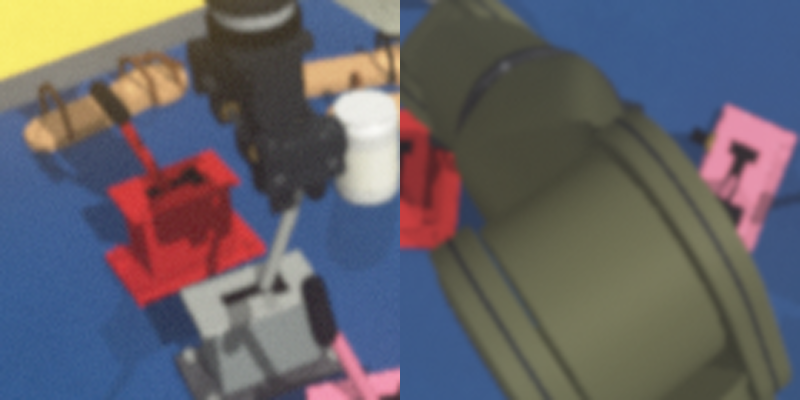

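>>> servo_tool([
  [-1.5,0.3,0,0,0,0,-0.45],
  [-3.5,0.7,0,0,0,0,-0.45],
  [-4.5,0.9,4,0,0,0,-0.45],
  [-5,1,8,0,0,0,-0.45],
  [-8,4,9,0,0,0,-0.45],
])

```text
clock: 3.32
position: [406.1, 291.5, 283.1]
orientation: [[0.005, 0.199, 0.98], [0.002, 0.98, -0.199], [-1.0, 0.002, 0.004]]
contact_force: [0.0, 0.4, 0.2]
opening: 24.3
```

>>> servo_tool([
  [-1.5,5,0,0,0,0,-0.45],
  [-3.5,10,0,0,0,0,-0.45],
  [-5.0,15,0,0,0,0,-0.45],
  [-7,20,0,0,0,0,-0.45],
  [-7,22,0,0,0,0,-0.45],
])

```text
clock: 3.95
position: [329.8, 515.9, 280.9]
orientation: [[-0.002, 0.187, 0.982], [0.002, 0.982, -0.187], [-1.0, 0.002, -0.003]]
contact_force: [-0.3, -0.9, -0.4]
opening: 24.5
```

```bash
python3 look.py 4; python3 - <<'E'
from h import *
for nm in('top','side'):
    c=load(nm+'4');P=cloud(c);px=c['pixels'].astype(int)
    for tag,x,y in(('press',515,245),('ball',430,-192)):
        r=[]
        for k in '04':
            c=load(nm+k);P=cloud(c);px=c['pixels'].astype(int)
            m=(P[...,2]>170)&(P[...,2]<225)&(px.max(2)<85)&(np.hypot(P[...,0]-x,P[...,1]-y)<60)
            v,u=np.nonzero(m); r.append((k,len(u),u.mean().round(1),v.mean().round(1),onz(c,u.mean(),v.mean(),191.7).round(1)) if len(u) else None)
        print(nm,tag,r)
E
```

```text
3.95 [329.84083373 515.91400127 280.87547475] [-0.3058871  -0.87074091 -0.39840481] 24.467301979282837 s -175.5211583558078 lat 229.52305699240944
top press [None, ('4', 118, np.float64(195.7), np.float64(185.9), array([516.4, 246.4, 191.7]))]
top ball [('0', 120, np.float64(352.8), np.float64(209.2), array([ 439.5, -195.6,  191.7])), ('4', 119, np.float64(352.8), np.float64(209.2), array([ 439.6, -195.7,  191.7]))]
side press [None, ('4', 132, np.float64(216.0), np.float64(136.1), array([515.1, 244.5, 191.7]))]
side ball [('0', 356, np.float64(325.0), np.float64(259.6), array([ 444. , -188.5,  191.7])), ('4', 355, np.float64(325.0), np.float64(259.6), array([ 444. , -188.5,  191.7]))]
```

View pics/4.png

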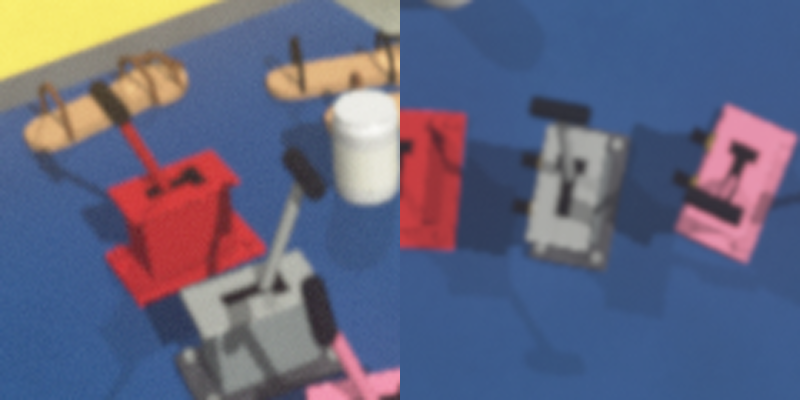

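```bash
python3 -c "
from station import finish_job
print(finish_job())"
```

```text
the job is handed in; nothing more can be done
None
```

The press lever is in the float notch and stays there by itself. I pushed its crossbar with the two fingers astride the stem, over the detent, then backed the arm well clear and handed the job in after about 4 s.

- **Press lever:** with the arm away, the bar's middle measured (516, 245) mm from the top camera and (515, 244.5) mm from the side camera. That is 58 to 60 mm past the valve centre along its +x, against 59.6 mm expected at rest in float (0.79 rad).
- **Ball-knob lever:** its pixel position was the same before and after in both views.
- **Pink and red look-alikes:** not touched, and they look unmoved in the pictures.
- **Contact force:** under about 1.5 N in every reading, all of them taken at the ends of moves. The force peak while crossing the detent was therefore not recorded.

No check failed or disagreed.

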